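Set the flooring jig's click dial and roll the doll's-house planks flush

ROBOT

A 6-joint arm with a two-finger parallel gripper is mounted at the origin on the work surface. World frame = base frame: x ahead of the robot, y to its left, z up, the work surface at z = 0. Lengths are in mm, angles in rad, forces in N, time in s.
With the tool pointing down it reaches from about 350 to 775 mm from the base axis. Payload 7.3 kg.
Tool frame: the origin (TCP) lies midway between the tips of the shut fingers; the grasp point (between the pads) lies 19 mm behind it (bot.tcp_to_grasp is the distance from the TCP to the grasp point, in mm); z points along the fingers, y is the line along which they close (so a half turn about z gives the same grasp; the last joint's range is limited). The gripper opens to 92 mm and grips with 3 to 60 N. Pads are 19 mm wide; open, the fingers measure 130 mm over their backs; the gripper's body (75 mm by 190 mm) begins 47 mm behind the grasp point.
Start: joints at [-1.46, 0.342, 1.524, -0, 1.275, -0.146], TCP at [133.365, -507.798, 226.741] pointing down, gripper open.
Joint ranges: [-2.53, 2.53], [-0.77, 2.02], [0.04, 2.7], [-1, 4.14], [0.28, 2.66], [-3.11, 3.11]. Speed limits (rad/s): [2.57, 2.57, 3.14, 3.14, 3.14, 3.14].

INTERFACE

Orientations are given as [roll, pitch, yaw] about the fixed x, y, z axes, in that order (R = Rz(yaw) Ry(pitch) Rx(roll)).
In Python, from plant import bot, viewer gives the robot as it stands. The module is installed in compiled form; this text tells all that it offers.
- The arm moves only by the shell command python3 -m handwheel 'ROWS'. ROWS is text: rows parted by semicolons, each of 7 numbers parted by spaces: the shift along the tool's x, y, z scaled (see below), then the turn, a rotation vector about the tool's x, y, z scaled (see below), then the opening, from -1 (shut) to 1 (fully open), so that 0 is half open. In form: tx ty tz rx ry rz gripper; .... A call has 1 to 8 rows; each row is the pose to reach, as a shift and turn from the pose commanded when the call began, along the tool's axes at that moment, turning the shorter way round; what a row does not reach only later rows make up. The controller multiplies each number of a shift by 10 cm and each number of a turn by pi rad. A row lasts 1/12 s, in which the tool goes at most 41.7 mm and 7.16 degrees, less where a joint would pass 70% of its speed; a pose out of reach is approached as far as the arm can. A call with a number of a shift or a turn outside -1 to 1 is refused whole. A call with a gripper value outside its range is refused whole. The fingers move at their own pace and stop on an object; the grip force is fixed at half the most. Time passes only in rows, so rows that repeat a pose let the fingers close. It gives the time, the measured TCP pose, the force, the opening and the grip force at its end, in the units of the state.
- bot.get_obs(): the state, without advancing time (a new reading comes with each control period).
- viewer.capture(name): name is "side" or "top" or "wrist"; returns a dict with "frame" (480x640x3 uint8, red, green, blue), "fov_y" (degrees; the focal length in pixels is half the picture's height over the tangent of half this angle, whatever the lens; pixels are square), "cx", "cy" (the principal point, pixels), "T" (4x4, takes a point from camera to world coordinates). Camera axes: x right, y down, z forward; pixel columns grow to the right and rows downward; lengths in mm; the calibration is good to about 2 mm. A picture is of the moment at which its call begins. There is no depth.
- bot.close_job(): hands the job in; it is judged then, once.
Trained networks look in a picture, given as the dict that the camera call returned (one of the last four; its "shot" number tells which), for a name from the list of things; names that differ only in an ending like _2 or _b are one class to them, and where a whole thing is asked for, a point or a joint stands for the part that bears it (a point fixed in the world has none). Each returns a list of dicts, best first, with "score" (0 to 1); they miss things now and then, are a little off and sometimes report something else, mostly with a low value. They report only what shows in the picture. A call takes as long as a camera call.
- viewer.recognise(target, picture): "centre" ([column, row] in pixels, amid what is visible of it).
- viewer.cut_out(target, picture): "pixels" (480x640 bool, what is visible of it) and "centre" ([column, row] in pixels, amid what is visible of it).
The state is a dict: "time": time; "joint_positions": joint angles; "dq": joint speeds; "tau": joint torques, N m; "tool_pos": TCP position; "tcp_rot": TCP orientation; "contact_force": force on the tool from outside, world axes, zero at the start; "moment": the same for the moment, N m; "grip_width": finger opening in mm; "finger_force": force on a finger pad.
Only numpy, scipy, OpenCV 4.12 (cv2) and the standard library are available. Lean on these libraries where they do the work, as an engineer would, in place of code of your own. Each camera call takes 0.05 s, during which the arm holds its last target. There are 200 camera calls.

TASK

On the doll's-house flooring jig, turn the dial clockwise all the way to its stop, then back exactly four clicks. After that take the hand roller and roll it along the row of little floor planks with moderate, even pressure until all five are fully down, touching the planks with nothing but the roller. Finish with the roller standing back on its green mat, leaving the dial as set and the bear, glue jar, chair and tin where they are.

Things in the scene. Friction and masses are not known exactly. Their poses are not given: they have to be found in the camera images.
- jig: Fixed plywood base board 130 x 400 x 12 mm (its x, y, z); origin under its centre, z up. The planks lie in a wine-red frame (top 28 mm above the bench; 106 mm across x) centred at y = -90 mm; the row runs along the jig's y. The dial stands at y = +125 mm. The jig's place and yaw (up to 0.3 rad) vary.
- dial_axis (a point): Point on the dial's upright axis, on the top of its disc, 42 mm above the bench. The disc is aluminium, 88 mm across, on a dark round housing. One wine-red upright wing stands on it, pointing out radially: 10 mm thick, from 14 mm behind the axis to 64 mm out from the axis (the outer 20 mm overhangs the disc), from the disc's top to 78 mm above the bench; a hub of 26 mm diameter stands about the axis, up to 72 mm.
- wing_tip (a point): Middle of the wing at 48 mm from the dial's axis, 60 mm above the bench; moves with the dial. Push the wing's side here, e.g. with shut fingers; about 2 to 5 N is needed to go over each click.
- dial (a joint): Angle of the dial in rad: 0 at the clockwise stop (seen from above), where the wing points to the red mark, 30 degrees clockwise from the jig's +x; grows counter-clockwise (backing off) to 4.19. One click is 24 degrees (0.419 rad) with a black tick on the board for each; a spring detent pulls the dial to the nearest click, the stop itself being click 0. Four clicks back is 1.676. Starts 5 to 9 clicks from the stop. Each click back raises the plank bed by 1 mm.
- bed: Rubber bed under the planks, 88 x 170 mm, carried by the jig (same yaw), with all five planks on it. It is sprung: it gives downwards about 1 mm for every 2 N, after the first 2 N or so, by up to 12 mm. The roller may press on it with at most 30 N; 10 to 18 N is right.
- bed_mid (a point): Centre of the bed at the height of the plank tops once pressed down: 34 mm above the bench with the dial at its stop, 38 mm at four clicks. Proud planks stand 4 mm higher. Moves with the bed.
- plank0 (a joint): How far the plank at the jig's -y end is pressed down, in m: 0 proud, 0.004 fully down. The five planks, 0 to 4, lie in a row along the jig's +y at a 32 mm pitch, centred on bed_mid (from -80 to +80 mm); each is 80 mm across the row, alternately light and dark wood. Each needs about 5 N to go down (it stays where it is left).
- plank1 (a joint): Same for the second plank.
- plank2 (a joint): Same for the middle plank.
- plank3 (a joint): Same for the fourth plank.
- plank4 (a joint): Same for the plank at the jig's +y end, nearest the dial.
- roller: Loose hand roller, about 320 g, that stands by itself on two grey drums; origin on the ground under its centre, z up; it rolls along its own x, either way. 74 mm long (x) x 73 mm wide (y) x 85 mm high. Drums: 26 mm diameter, 60 mm wide, axles along y at x = -21 and +21 mm. Alloy plate on top of them up to 37 mm; wooden grip block from there to 85 mm, 24 mm thick in x and 62 mm long in y. At the start its yaw on the mat varies by up to 0.6 rad.
- roller_grip (a point): Centre of the roller's grip block, 62 mm above the undersides of the drums. Grip it across its 24 mm thickness (fingers closing along the roller's x).
- drum_a (a joint): Turn of the drum at the roller's -x side, rad, 0 at the start; 77 rad per metre rolled.
- drum_b (a joint): Same for the drum at the roller's +x side.
- mat_mid (a point): Centre of the top of the fixed green parking mat, 130 x 130 x 4 mm, on the robot's left or right; the roller starts on it and must finish on it.
- tin: Loose pale-blue tin 100 x 80 x 50 mm with a wine-red rim, 400 g, on the side opposite the mat; origin under its centre. Leave alone.
- bear: Carved bear, 48 mm across, 91 mm tall; origin under its centre. Stands near the jig. Leave alone.
- glue: Closed white glue jar with red cap, 52 mm across, 75 mm tall; origin under its centre. Stands near the jig. Leave alone.
- chair: Doll's chair, 44 x 44 mm, 86 mm tall, wine-red; origin under its centre. Stands near the jig. Leave alone.

How it is judged (in metres and radians):
On the way, in this order (a step that is already met when the one before it is completed fails the run):
1. the dial is turned clockwise to its stop, the planks not yet pressed (value of joint dial below 0.1 rad and value of joint each of plank0, plank1, plank2, plank3, plank4 below 0.002 m), for 0.1 s.
2. the dial rests four clicks back from the stop (value of joint dial between 1.55 and 1.8 rad), for 0.3 s.
3. the roller rolls on the planks under pressure: a drum has turned by over 3 rad (39 mm) while pressing with over 4 N (contact force between roller and bed above 4 N and (value of joint any of drum_a, drum_b above 3 rad or value of joint any of drum_a, drum_b below -3 rad)).
At the end, for the whole second after the job is handed in: Dial resting four clicks from its stop (1.55 to 1.80 rad), all five planks pressed down by over 3 mm of their 4, the roller standing upright and still on its mat, its centre within 40 mm of the mat's (all of step 2 and value of joint each of plank0, plank1, plank2, plank3, plank4 above 0.003 m and horizontal distance between roller_grip and mat_mid below 0.04 m and z of roller_grip in the frame of mat_mid below 0.066 m and angle between roller's own z axis and vertical below 0.1 rad and linear speed of roller below 0.02 m/s); the robot touches nothing.
It fails at once if the gripper or arm presses on the planks or their bed (contact force between any of the fingers, the arm and bed above 1 N).
It fails at once if the roller presses on the bed with over 30 N (contact force between roller and bed above 30 N).
It fails at once if a bystander (bear, glue jar, chair, tin) is moved by over 20 mm or tipped (distance of any of bear, glue, chair, tin from where it was at the start of the episode above 0.02 m or angle between any of bear, glue, chair's own z axis and vertical above 0.3 rad).
It also fails if it takes over 72 s, if anything falls off the work surface, if the arm or the gripper's body presses on something with over 40 N, if the wrist force passes 120 N, or if a joint passes its speed limit or range.

## Working session

There is one attempt and no reset: what is moved stays moved. The work goes in short steps, Python scripts to look and compute and a shell command to move; the robot and the scene stay as the last step left them, time stands still between calls to the robot, and variables do not carry over. Pictures are saved under pics/ and viewed, at most 10 in all, crops included, and the job is handed in when it is done.

```bash
mkdir -p pics
cat > h.py <<'E'
import numpy as np, cv2
from plant import bot, viewer
def cap(n,save=None):
    p=viewer.capture(n)
    if save: cv2.imwrite('pics/'+save,cv2.cvtColor(p['frame'],cv2.COLOR_RGB2BGR))
    return p
def ray(p,uv,z):
    f=240/np.tan(np.radians(p['fov_y'])/2); T=np.array(p['T'])
    d=T[:3,:3]@np.array([(uv[0]-p['cx'])/f,(uv[1]-p['cy'])/f,1]); o=T[:3,3]
    return o+d*(z-o[2])/d[2]
def proj(p,P):
    f=240/np.tan(np.radians(p['fov_y'])/2); T=np.array(p['T'])
    c=T[:3,:3].T@(np.array(P)-T[:3,3]); return np.array([p['cx']+f*c[0]/c[2],p['cy']+f*c[1]/c[2]])
E
python3 - <<'E'
from h import *
np.set_printoptions(precision=3,suppress=True)
o=bot.get_obs(); print(o['tool_pos'],o['tcp_rot'],o['contact_force'],o['grip_width'])
for c in ['top','side']:
    p=cap(c,c+'0.png'); print(c,p['T'],p['fov_y'],p['cx'],p['cy'])
    for t,z in [('jig',12),('dial_axis',42),('wing_tip',60),('bed',38),('roller',40),('roller_grip',85),('tin',50),('bear',50),('glue',60),('chair',40),('plank0',38),('plank4',38)]:
        r=viewer.recognise(t,p)[:2]
        print(t,[(np.round(x['score'],2),np.round(x['centre']),ray(p,x['centre'],z).round()) for x in r])
E
```

```text
[ 133.321 -507.381  226.06 ] [-3.14  -0.     0.257] [-0.586 -0.062 -0.297] 91.89756223288036
top [[   0.006   -0.999    0.053  494.319]
 [  -1.      -0.006    0.011   -9.222]
 [  -0.01    -0.053   -0.999 1126.637]
 [   0.       0.       0.       1.   ]] 51.900185123054236 320.4457117234504 241.30110843320648
jig [(np.float64(0.89), array([329., 238.]), array([561., -16.,  12.])), (np.float64(0.7), array([352., 239.]), array([558., -68.,  12.]))]
dial_axis [(np.float64(0.94), array([323., 239.]), array([558.,  -4.,  42.])), (np.float64(0.63), array([394., 250.]), array([ 533., -159.,   42.]))]
wing_tip [(np.float64(0.78), array([271., 228.]), array([579., 110.,  60.]))]
bed [(np.float64(0.57), array([365., 245.]), array([544., -97.,  38.]))]
roller [(np.float64(0.75), array([491., 313.]), array([ 398., -370.,   40.]))]
roller_grip [(np.float64(0.6), array([488., 313.]), array([ 401., -350.,   85.])), (np.float64(0.47), array([397., 250.]), array([ 533., -160.,   85.]))]
tin [(np.float64(0.95), array([162., 310.]), array([400., 346.,  50.])), (np.float64(0.71), array([323., 238.]), arr
[... 1244 characters left out ...]
rray([535., -90.,  40.]))]
roller_grip [(np.float64(0.58), array([411., 187.]), array([ 386., -273.,   85.]))]
tin [(np.float64(0.91), array([347., 375.]), array([400., 378.,  50.]))]
bear [(np.float64(0.75), array([290., 220.]), array([653., -66.,  50.]))]
glue [(np.float64(0.96), array([360., 259.]), array([447.,  64.,  60.]))]
chair [(np.float64(0.81), array([257., 238.]), array([705.,  24.,  40.]))]
plank0 [(np.float64(0.68), array([341., 219.]), array([ 537., -128.,   38.])), (np.float64(0.66), array([333., 230.]), array([544., -72.,  38.]))]
plank4 [(np.float64(0.68), array([341., 219.]), array([ 537., -128.,   38.])), (np.float64(0.66), array([333., 230.]), array([544., -72.,  38.]))]
```

```bash
python3 - <<'E'
import cv2
a=cv2.imread('pics/top0.png')[130:380,130:530]; cv2.imwrite('pics/top0c.png',cv2.resize(a,None,fx=2,fy=2,interpolation=cv2.INTER_CUBIC))
E
cat > m.py <<'E'
from h import *
np.set_printoptions(precision=3,suppress=True)
p=cap('top')
def rect(t,z,n=1):
    for r in viewer.cut_out(t,p)[:n]:
        ys,xs=np.nonzero(r['pixels'])
        P=np.array([ray(p,(x,y),z)[:2] for x,y in zip(xs,ys)],np.float32)
        print(t,z,round(r['score'],2),cv2.minAreaRect(P),P.mean(0))
rect('plank0',42,6); rect('bed',40); rect('jig',12,2); rect('wing_tip',78,2);rect('dial_axis',42,2); rect('roller',85,2); rect('roller_grip',85,2)
E
python3 m.py
```

```text
plank0 42 0.89 ((553.2590942382812, -64.91513061523438), (31.850574493408203, 80.84661865234375), 80.77617645263672) [553.648 -64.711]
plank0 42 0.82 ((547.621337890625, -95.78556823730469), (31.97356414794922, 80.42919158935547), 79.53932189941406) [547.629 -95.762]
plank0 42 0.71 ((559.0853271484375, -32.748748779296875), (32.041717529296875, 80.08208465576172), 79.4595718383789) [559.008 -32.875]
plank0 42 0.62 ((542.0340576171875, -128.09762573242188), (35.74156188964844, 82.50923919677734), 77.55621337890625) [ 542.763 -127.952]
plank0 42 0.61 ((536.9663696289062, -158.0345001220703), (30.291322708129883, 77.42008972167969), 80.44263458251953) [ 537.05  -158.165]
plank0 42 0.6 ((396.7400207519531, -367.7667236328125), (90.82320404052734, 74.5535888671875), 67.87413024902344) [ 397.676 -366.088]
bed 40 0.9 ((547.7952270507812, -95.0185317993164), (171.6595001220703, 90.78511810302734), 79.36854553222656) [546.614 -95.418]
jig 12 0.92 ((562.8056640625, -7.298065185546875), (399.7966613769531, 130.8612518310547), 79.71701049804688) [562.842  -7.963]
wing_tip 78 0.97 ((576.903076171875, 113.50230407714844), (84.55132293701172, 95.37272644042969), 70.54901123046875) [580.792 113.758]
wing_tip 78 0.4 ((556.4802856445312, -32.277252197265625), (31.208003997802734, 77.27214813232422), 80.02167510986328) [556.463 -32.078]
dial_axis 42 0.88 ((562.2886962890625, -7.2577972412109375), (389.41064453125, 128.3878936767578), 79.55333709716797) [561.419  -7.663]
dial_axis 42 0.54 ((404.0563659667969, 346.00152587890625), (103.46269989013672, 92.63139343261719), 11.55867862701416) [403.924 346.37 ]
roller 85 0.73 ((401.0940856933594, -354.043701171875), (90.74168395996094, 72.7697982788086), 71.86483764648438) [ 401.926 -351.538]
roller_grip 85 0.61 ((401.32928466796875, -354.7066650390625), (87.28311920166016, 70.37957000732422), 73.0588150024414) [ 402.301 -351.645]
```

View pics/top0c.png

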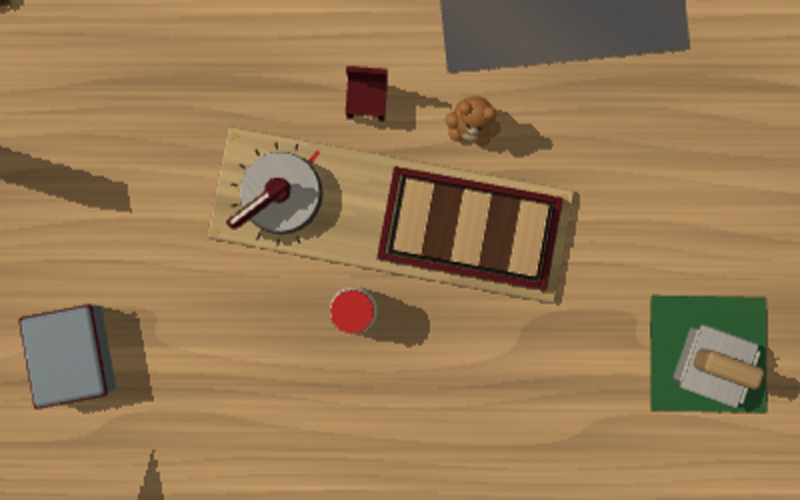

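The top view (crop at 2x) shows the dial at crop pixel (278,190), its wing pointing down-left about 7 clicks from the red mark (315,155). The planks are at (470,230), the roller on the mat at (720,365), and the glue, chair and bear are clear of the dial. The measured jig yaw is about -0.18, its centre about (563,-7), which fits the plank and bed finds. First I'll align the tool with the jig.

```bash
python3 -m handwheel '0 0 0 0 0 0.139 -1; 0 0 0 0 0 0.139 -1; 0 0 0 0 0 0.139 -1; 0 0 0 0 0 0.139 -1'
python3 -m handwheel '0.9 -1 0 0 0 0 -1;0.9 -1 0 0 0 0 -1;0.9 -1 0 0 0 0 -1;0.9 -1 0 0 0 0 -1'
python3 -m handwheel '0.9 -1 0 0 0 0 -1;0.9 -1 0 0 0 0 -1;0.9 -1 0 0 0 0 -1;0.9 -1 0 0 0 0 -1'
```

```text
time: 2.03
tool_pos: [133.4, -507.8, 226.8]
tcp_rot: [3.141, -0.0, -0.186]
contact_force: [-0.1, -0.5, -0.4]
grip_width: 69.6
finger_force: 0.0
time: 2.37
tool_pos: [243.1, -422.0, 226.8]
tcp_rot: [-3.14, -0.001, -0.177]
contact_force: [0.9, 0.5, -0.2]
grip_width: 42.9
finger_force: 0.0
time: 2.7
tool_pos: [349.6, -340.1, 226.9]
tcp_rot: [-3.14, -0.002, -0.176]
contact_force: [-0.0, 0.1, -0.1]
grip_width: 16.4
finger_force: 0.0
```

```bash
for i in 1; do
python3 -m handwheel '0.2 -1 0 0 0 0 -1;0.2 -1 0 0 0 0 -1;0.2 -1 0 0 0 0 -1'
python3 -m handwheel '0.2 -1 0 0 0 0 -1;0.2 -1 0 0 0 0 -1;0.2 -1 0 0 0 0 -1'
python3 -m handwheel '0.2 -1 0 0 0 0 -1;0.2 -1 0 0 0 0 -1;0.2 -1 0 0 0 0 -1'
python3 -m handwheel '0.2 -1 0.4 0 0 0 -1;0.2 -1 0.4 0 0 0 -1;0.2 -1 0.4 0 0 0 -1'
python3 -m handwheel '0.05 -0.92 0.6 0 0 0 -1;0.05 -0.92 0.6 0 0 0 -1;0.05 -0.92 0.6 0 0 0 -1;0.05 -0.92 0.6 0 0 0 -1'; done | tail -7
python3 - <<'E'
from h import *
p=cap('wrist','w1.png')
for t in ['wing_tip','dial_axis','glue']:
    print(t,[(round(x['score'],2),np.round(x['centre']),ray(p,x['centre'],z).round()) for x in viewer.recognise(t,p)[:2] for z in [42,78]])
E
```

```text
finger_force: 0.0
time: 4.03
tool_pos: [516.8, 128.5, 123.4]
tcp_rot: [3.141, 0.005, -0.176]
contact_force: [-1.0, -0.9, -0.6]
grip_width: 0.4
finger_force: 0.0
wing_tip [(0.95, array([312., 146.]), array([585., 121.,  42.])), (0.95, array([312., 146.]), array([585., 120.,  78.]))]
dial_axis [(0.71, array([428., 137.]), array([577.,  45.,  42.])), (0.71, array([428., 137.]), array([579.,  55.,  78.]))]
glue [(0.82, array([459., 281.]), array([470.,  31.,  42.])), (0.82, array([459., 281.]), array([488.,  44.,  78.])), (0.26, array([596., 142.]), array([554., -65.,  42.])), (0.26, array([596., 142.]), array([559., -38.,  78.]))]
```

View pics/w1.png

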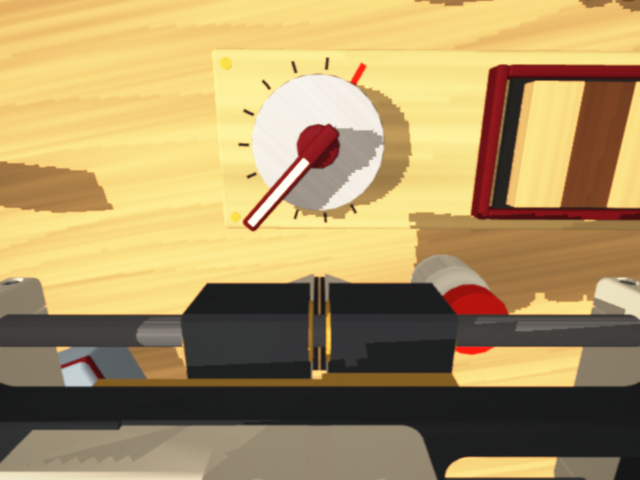

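The wrist view shows the wing from the hub (318,147) to its tip (250,226), and the red mark at (360,74). That agrees with 7 clicks and the axis at about (585,116). Descend beside the wing and sweep clockwise.

```bash
python3 -m handwheel '0 0 0.35 0 0 0 -1;0 0 0.69 0 0 0 -1;0 0 0.69 0 0 0 -1'
python3 -m handwheel '0.08 -0.065 0 0 0 0 -1;0.168 -0.131 0 0 0 0 -1;0.235 -0.24 0 0 0 0 -1;0.304 -0.351 0 0 0 0 -1;0.43 -0.42 0 0 0 0 -1;0.55 -0.479 0 0 0 0 -1;0.695 -0.525 0 0 0 0 -1;0.88 -0.51 0 0 0 0 -1'
python3 -m handwheel '0.1 0.05 0 0 0 0 -1;0.19 0.115 0 0 0 0 -1;0.255 0.21 0 0 0 0 -1;0.318 0.312 0 0 0 0 -1;0.345 0.42 0 0 0 0 -1;0.361 0.523 0 0 0 0 -1;0.361 0.523 0 0 0 0 -1'
python3 - <<'E'
from h import *
o=bot.get_obs();print(o['tool_pos'],o['contact_force'])
p=cap('top','t2.png'); a=cv2.imread('pics/t2.png')[150:330,200:440]; cv2.imwrite('pics/t2c.png',cv2.resize(a,None,fx=3,fy=3,interpolation=cv2.INTER_CUBIC))
p=cap('wrist','w2.png')
E
```

```text
time: 4.48
tool_pos: [514.7, 123.8, 53.7]
tcp_rot: [3.139, 0.008, -0.182]
contact_force: [-1.5, -0.4, -1.0]
grip_width: 0.5
finger_force: 0.0
time: 5.15
tool_pos: [613.1, 160.2, 59.9]
tcp_rot: [-3.141, 0.002, -0.18]
contact_force: [-7.8, 4.6, 0.7]
grip_width: 0.2
finger_force: 3.6
time: 5.73
tool_pos: [640.6, 101.9, 58.2]
tcp_rot: [-3.138, -0.002, -0.182]
contact_force: [3.5, 6.5, -1.5]
grip_width: 0.0
finger_force: 3.6
[640.60485424 101.89627879  58.22347921] [ 3.54120584  6.49849065 -1.53250472]
```

View pics/w2.png

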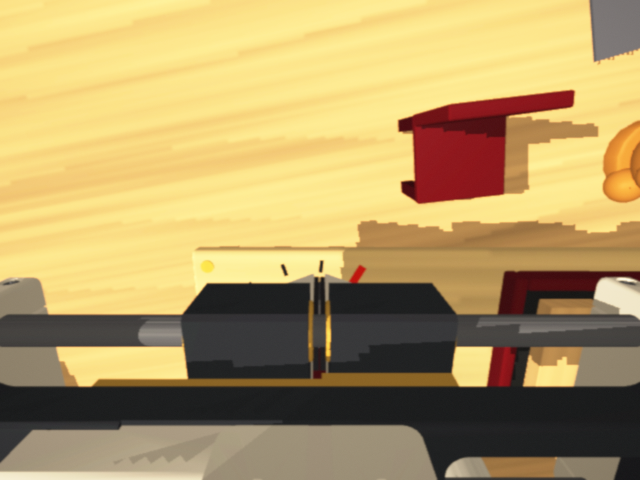

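The wrist view shows only the red mark (360,272) and the chair (460,150); the gripper hides the wing. I'll keep pushing to feel for the stop.

```bash
python3 -m handwheel '-0.01 0.03 0 0 0 0 -1;-0.02 0.05 0 0 0 0 -1;-0.02 0.05 0 0 0 0 -1'
python3 -m handwheel '-0.01 0.03 0 0 0 0 -1;-0.025 0.05 0 0 0 0 -1;-0.025 0.05 0 0 0 0 -1'
python3 - <<'E'
from h import *
o=bot.get_obs();print(o['tool_pos'],o['contact_force'])
p=cap('side','s2.png'); a=cv2.imread('pics/s2.png')[180:330,210:410]; cv2.imwrite('pics/s2c.png',cv2.resize(a,None,fx=3,fy=3,interpolation=cv2.INTER_CUBIC))
E
```

```text
time: 6.08
tool_pos: [640.0, 101.2, 58.6]
tcp_rot: [-3.133, -0.008, -0.181]
contact_force: [12.1, 19.2, -7.0]
grip_width: 0.1
finger_force: 10.8
time: 6.33
tool_pos: [639.5, 100.5, 59.1]
tcp_rot: [-3.126, -0.014, -0.181]
contact_force: [22.9, 32.2, -11.8]
grip_width: 0.2
finger_force: 19.3
[639.46751813 100.53061622  59.06190964] [ 22.8537777   32.20949589 -11.77839544]
```

View pics/s2c.png

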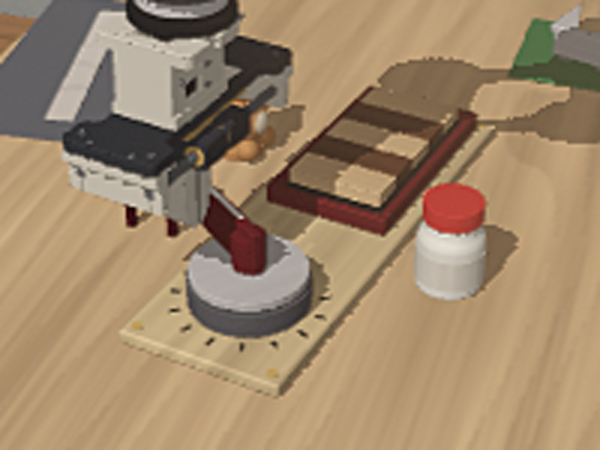

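The force climbs to 40 N with no motion, and the side view shows the wing pointing away towards the red mark, so the dial is at its stop. Next I'll hop over the wing and push it back counter-clockwise.

```bash
python3 -m handwheel '0.06 -0.14 0 0 0 0 -1;0.11 -0.24 0 0 0 0 -1;0.11 -0.24 -0.2 0 0 0 -1;0.11 -0.24 -0.5 0 0 0 -1;0.11 -0.24 -0.5 0 0 0 -1'
python3 -m handwheel '-0.2 0.36 0 0 0 0 -1;-0.41 0.72 0 0 0 0 -1;-0.41 0.72 0 0 0 0 -1;-0.41 0.72 0.25 0 0 0 -1;-0.41 0.72 0.5 0 0 0 -1;-0.41 0.72 0.5 0 0 0 -1'
python3 - <<'E'
from h import *
a=-.18;R=np.array([[np.cos(a),np.sin(a)],[-np.sin(a),np.cos(a)]])
print(R@(bot.get_obs()['tool_pos'][:2]-np.array([585.2,115.7])))
E
```

```text
time: 6.8
tool_pos: [651.4, 113.9, 113.4]
tcp_rot: [-3.14, -0.009, -0.18]
contact_force: [0.7, 0.4, 0.9]
grip_width: 0.6
finger_force: 0.0
time: 7.3
tool_pos: [592.0, 49.9, 53.7]
tcp_rot: [3.14, 0.008, -0.181]
contact_force: [-1.2, -0.5, -0.6]
grip_width: 0.3
finger_force: 0.0
[ 18.51563073 -63.49481535]
```

Exactly where it was meant to be.

```bash
python3 -m handwheel '0.05 0 0 0 0 0 -1;0.1 -0.17 0 0 0 0 -1;0.18 -0.26 0 0 0 0 -1;0.266 -0.34 0 0 0 0 -1;0.31 -0.44 0 0 0 0 -1;0.35 -0.54 0 0 0 0 -1;0.35 -0.65 0 0 0 0 -1;0.342 -0.77 0 0 0 0 -1'
python3 -m handwheel '-0.03 -0.06 0 0 0 0 -1;-0.06 -0.12 0 0 0 0 -1;-0.09 -0.16 0 0 0 0 -1;-0.12 -0.195 0 0 0 0 -1;-0.12 -0.195 0 0 0 0 -1'
python3 - <<'E'
from h import *
a=-.18;R=np.array([[np.cos(a),np.sin(a)],[-np.sin(a),np.cos(a)]])
print(R@(bot.get_obs()['tool_pos'][:2]-np.array([585.2,115.7])))
p=cap('side','s3.png'); a=cv2.imread('pics/s3.png')[180:330,210:410]; cv2.imwrite('pics/s3c.png',cv2.resize(a,None,fx=3,fy=3,interpolation=cv2.INTER_CUBIC))
E
```

```text
time: 7.97
tool_pos: [643.5, 121.5, 58.2]
tcp_rot: [-3.141, -0.001, -0.18]
contact_force: [0.3, -0.4, 0.4]
grip_width: 0.6
finger_force: 0.0
time: 8.38
tool_pos: [633.7, 143.4, 57.7]
tcp_rot: [-3.141, 0.001, -0.179]
contact_force: [-0.8, -0.4, 1.2]
grip_width: 0.5
finger_force: 0.0
[42.75639014 35.94097643]
```

View pics/s3c.png

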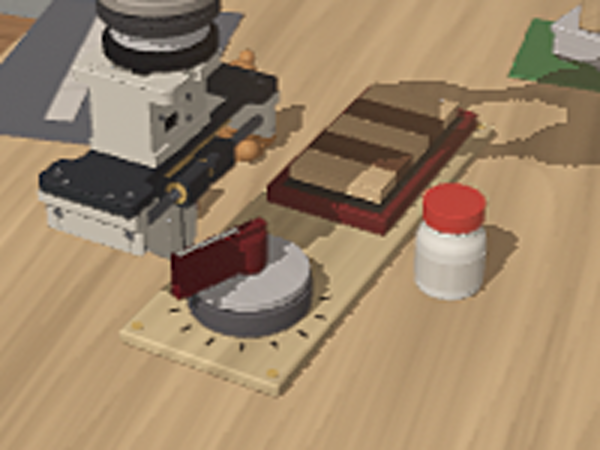

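The wing looks close to four clicks and the tool is free. I'll lift clear and measure the angle.

```bash
python3 -m handwheel '0.05 0.05 -0.1 0 0 0 -1;0.05 0.1 -0.6 0 0 0 -1;0.05 0.1 -1 0 0 0 -1;0.05 0.1 -1 0 0 0 -1'
python3 -m handwheel '-0.5 0.5 -0.5 0 0 0 0.5;-0.8 1 -0.5 0 0 0 0.5;-0.8 1 -0.5 0 0 0 0.5;-0.8 1 -0.5 0 0 0 0.5;-0.8 1 -0.5 0 0 0 0.5'
python3 -m handwheel '-0.8 1 0 0 0 0 0.5;-0.8 1 0 0 0 0 0.5;-0.8 1 0 0 0 0 0.5;-0.8 1 0 0 0 0 0.5'
cat > dial.py <<'E'
from h import *
p=cap('top','t4.png'); im=cv2.cvtColor(p['frame'],cv2.COLOR_RGB2HSV).astype(int)
fr=p['frame'].astype(int)
ys,xs=np.nonzero((fr[...,0]-fr[...,1]>25)&(fr[...,0]<150))
c=np.array([ray(p,(x,y),78)[:2] for x,y in zip(xs,ys)])
rel=c-np.array([585.2,115.7]); rr=np.hypot(*rel.T)
s=rel[(rr>25)&(rr<68)]; m=s.mean(0); print(len(s),m,'dial deg',np.degrees(np.arctan2(m[1],m[0]))+10.3+30)
print(np.sort(np.degrees(np.arctan2(s[:,1],s[:,0]))+40.3)[::10].round())
print([(round(x['score'],2),ray(p,x['centre'],78)) for x in viewer.recognise('wing_tip',p)[:1]])
a=cv2.imread('pics/t4.png')[150:330,200:440]; cv2.imwrite('pics/t4c.png',cv2.resize(a,None,fx=3,fy=3,interpolation=cv2.INTER_CUBIC))
E
python3 dial.py
```

```text
time: 8.77
tool_pos: [641.7, 130.6, 166.5]
tcp_rot: [-3.138, -0.013, -0.181]
contact_force: [1.7, 0.4, 1.5]
grip_width: 0.6
finger_force: 0.0
time: 9.18
tool_pos: [540.1, 44.7, 210.4]
tcp_rot: [3.141, -0.003, -0.183]
contact_force: [1.1, -0.2, 0.7]
grip_width: 29.3
finger_force: 0.0
time: 9.52
tool_pos: [440.9, -39.3, 207.6]
tcp_rot: [3.14, 0.003, -0.183]
contact_force: [1.1, 0.6, 0.8]
grip_width: 55.6
finger_force: 0.0
75 [17.6049084  30.65926065] dial deg 100.43505024964068
[-138.   86.   90.   92.   98.   99.  101.  103.]
[(0.69, array([584.80961784, 106.816122  ,  78.        ]))]
```

View pics/t4c.png

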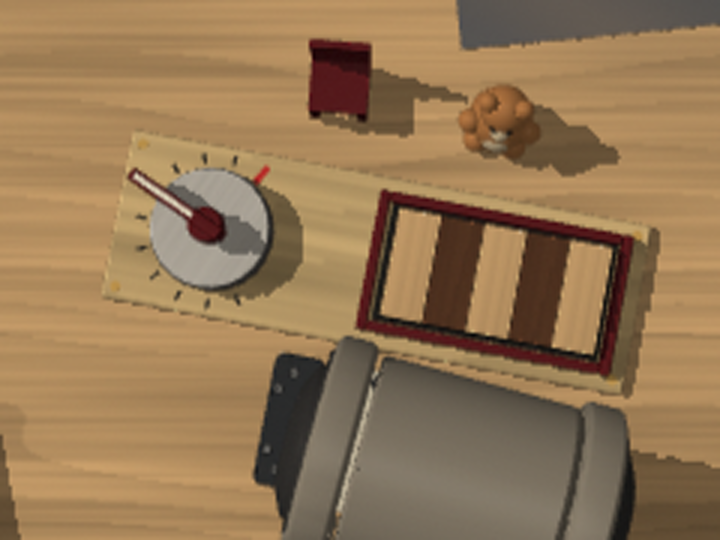

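The top crop shows the wing over the fourth tick, with ticks 1–3 free at (236,160), (205,158), (176,168) and the red mark at (265,175). The dial is at four clicks. Now the roller.

```bash
cat > rol.py <<'E'
from h import *
import sys
def rol(p,z=85):
    fr=p['frame'].astype(int); r=viewer.cut_out('roller',p)[0]
    m=cv2.dilate(r['pixels'].astype(np.uint8),np.ones((3,3)))>0
    w=m&(fr[...,0]-fr[...,2]>40)
    ys,xs=np.nonzero(w); P=np.array([ray(p,(x,y),z)[:2] for x,y in zip(xs,ys)],np.float32)
    print('wood',len(P),cv2.minAreaRect(P),P.mean(0))
    g=m&(abs(fr[...,0]-fr[...,2])<30)&(fr.sum(-1)>200)
    ys,xs=np.nonzero(g|w); P=np.array([ray(p,(x,y),37)[:2] for x,y in zip(xs,ys)],np.float32)
    print('plate',len(P),cv2.minAreaRect(P))
    hsv=cv2.cvtColor(p['frame'],cv2.COLOR_RGB2HSV)
    k=cv2.inRange(hsv,(45,80,20),(90,255,255)); ys,xs=np.nonzero(k)
    P=np.array([ray(p,(x,y),4)[:2] for x,y in zip(xs,ys)],np.float32); P=P[(np.hypot(*P.T)<700)]
    print('mat',len(P),cv2.minAreaRect(P))
if __name__=='__main__': rol(cap(sys.argv[1],sys.argv[2]))
E
python3 rol.py top t5.png
python3 -m handwheel '0 1 0 0 0 -0.1 0.8;0 1 0 0 0 -0.15 0.8;0 1 0 0 0 -0.2 0.8;0 1 0 0 0 -0.2 0.8;0 1 0 0 0 -0.2 0.8'
```

```text
wood 334 ((400.3388671875, -361.58392333984375), (72.09146118164062, 22.346006393432617), 70.33527374267578) [ 400.32434 -363.327  ]
plate 1255 ((398.37579345703125, -369.5105895996094), (92.64486694335938, 75.41104125976562), 70.7412338256836)
mat 1942 ((408.6119384765625, -367.2262268066406), (126.27001953125, 128.11270141601562), 89.53145599365234)
time: 10.13
tool_pos: [428.0, -136.1, 207.6]
tcp_rot: [3.141, -0.0, 0.404]
contact_force: [0.7, 0.3, -0.6]
grip_width: 82.8
finger_force: 0.0
```

```bash
python3 -m handwheel '-0.63 0.97 0 0 0 0 1;-0.63 0.97 0 0 0 0 1;-0.63 0.97 0 0 0 0 1'
python3 -m handwheel '-0.63 0.97 0 0 0 -0.03 1;-0.63 0.97 0 0 0 -0.07 1;-0.63 0.97 0 0 0 -0.11 1;-0.63 0.97 0 0 0 -0.15 1;-0.63 0.97 0 0 0 -0.19 1;-0.63 0.97 0 0 0 -0.23 1;-0.63 0.97 0 0 0 -0.252 1;-0.63 0.97 0 0 0 -0.252 1'
python3 rol.py wrist w5.png
```

```text
time: 10.38
tool_pos: [407.7, -250.7, 207.8]
tcp_rot: [3.14, -0.001, 0.402]
contact_force: [1.7, -0.0, -0.3]
grip_width: 91.8
finger_force: 0.0
time: 11.05
tool_pos: [387.5, -362.8, 207.3]
tcp_rot: [3.141, -0.0, 1.195]
contact_force: [0.3, -0.6, 0.2]
grip_width: 92.0
finger_force: 0.0
wood 2205 ((395.9275817871094, -362.8081970214844), (65.95838928222656, 23.93000602722168), 69.5269775390625) [ 396.34415 -362.20157]
plate 5982 ((393.31689453125, -369.1917419433594), (87.42555236816406, 75.84383392333984), 69.93607330322266)
mat 8353 ((405.59393310546875, -365.12451171875), (127.9661865234375, 127.51558685302734), 89.23026275634766)
```

View pics/w5.png

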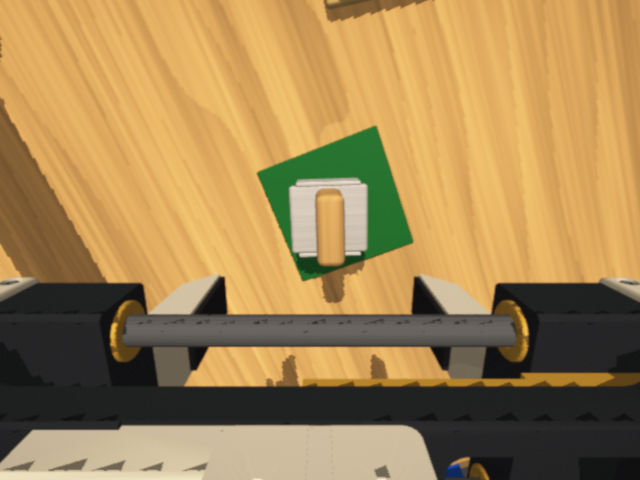

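The wrist view shows the grip block at (330,228), nearly upright in the picture and between the fingers. The measured grip is about (397,-364), and its angle fits the tool yaw. Descend and grip.

```bash
python3 -m handwheel '0.025 0.09 0.4 0 0 -0.007 1;0.025 0.09 0.8 0 0 -0.007 1;0.025 0.09 1 0 0 -0.007 1;0.025 0.09 1 0 0 -0.007 1'
python3 -m handwheel '0 0 0.3 0 0 0 1;0 0 0.57 0 0 0 1;0 0 0.57 0 0 0 1;0 0 0.57 0 0 0 -1;0 0 0.57 0 0 0 -1;0 0 0.57 0 0 0 -1;0 0 0.57 0 0 0 -1;0 0 0.57 0 0 0 -1'
python3 -m handwheel '0 0 0 0 0 0 -1;0 0 0 0 0 0 -1;0 0 0 0 0 0 -1;0 0 0 0 0 0 -1;0 0 0 0 0 0 -1;0 0 0 0 0 0 -1'
```

```text
time: 11.48
tool_pos: [393.9, -361.2, 103.1]
tcp_rot: [-3.134, -0.005, 1.211]
contact_force: [-0.5, 0.7, 0.3]
grip_width: 91.4
finger_force: 0.0
time: 12.15
tool_pos: [395.7, -364.4, 52.1]
tcp_rot: [3.139, 0.001, 1.213]
contact_force: [0.3, -0.3, -0.3]
grip_width: 63.3
finger_force: 0.0
time: 12.65
tool_pos: [395.2, -363.8, 50.7]
tcp_rot: [3.141, 0.0, 1.213]
contact_force: [-0.2, 0.3, -0.3]
grip_width: 24.0
finger_force: 29.9
```

```bash
python3 -m handwheel '0 0 -0.1 0 0 0 -1;0 0 -0.4 0 0 0 -1;0 0 -0.7 0 0 0 -1;0 0 -0.95 0 0 0 -1'
python3 -m handwheel '0.3 0.06 0 0 0 0 -1;0.6 0.12 0 0 0 0 -1;0.9 0.2 0 0 0 0 -1'
python3 -m handwheel '0.3 0.06 0 0 0 0 -1;0.6 0.12 0 0 0 0 -1;0.9 0.2 0 0 0 0 -1'
python3 -m handwheel '0.3 0.06 0 0 0 0.035 -1;0.6 0.12 0 0 0 0.07 -1;0.7 0.2 0 0 0 0.105 -1;0.7 0.2 0 0 0 0.14 -1;0.7 0.2 0 0 0 0.175 -1;0.7 0.2 0 0 0 0.21 -1;0.7 0.2 0 0 0 0.245 -1;0.7 0.2 0 0 0 0.28 -1'
python3 -m handwheel '0 0 0 0 0 0.035 -1;0 0 0 0 0 0.07 -1;0 0 0 0 0 0.105 -1;0 0 0 0 0 0.14 -1;0 0 0 0 0 0.163 -1;0 0 0 0 0 0.163 -1;0 0 0 0 0 0.163 -1'
cat > j.py <<'E'
from h import *
a=-.18;R=np.array([[np.cos(a),np.sin(a)],[-np.sin(a),np.cos(a)]])
o=bot.get_obs();print('jig rel bed_mid',R@(o['tool_pos'][:2]-np.array([547.2,-95.6])),o['tool_pos'],o['tcp_rot'],o['contact_force'],o['moment'])
E
python3 j.py
```

```text
time: 12.98
tool_pos: [395.0, -363.6, 147.6]
tcp_rot: [-3.141, -0.0, 1.213]
contact_force: [0.3, -1.1, -3.3]
grip_width: 23.8
finger_force: 29.9
time: 13.23
tool_pos: [445.3, -285.7, 146.6]
tcp_rot: [3.141, 0.0, 1.211]
contact_force: [0.8, 0.2, -2.6]
grip_width: 23.3
finger_force: 30.0
time: 13.48
tool_pos: [495.7, -207.6, 146.0]
tcp_rot: [-3.141, -0.0, 1.212]
contact_force: [0.9, -1.1, -2.9]
grip_width: 24.1
finger_force: 30.0
time: 14.15
tool_pos: [538.6, -150.4, 145.8]
tcp_rot: [-3.141, 0.001, 0.328]
contact_force: [0.2, 0.3, -2.8]
grip_width: 24.0
finger_force: 30.0
time: 14.73
tool_pos: [538.7, -150.6, 145.8]
tcp_rot: [-3.142, 0.001, -0.177]
contact_force: [0.1, 0.1, -3.8]
grip_width: 24.1
finger_force: 30.0
jig rel bed_mid [  1.4947472  -55.59538386] [ 538.71737975 -150.56477171  145.83485437] [-3.14154069e+00  5.30809203e-04 -1.76680180e-01] [ 0.11007775  0.11377723 -3.79023357] [ 0.04668621  0.00210129 -0.01686276]
```

```bash
python3 -m handwheel '-0.015 -0.035 0.3 0 0 0 -1;-0.015 -0.035 0.5 0 0 0 -1;-0.015 -0.035 0.53 0 0 0 -1;-0.015 -0.035 0.53 0 0 0 -1'
python3 -m handwheel '0 0 0.02 0 0 0 -1;0 0 0.05 0 0 0 -1;0 0 0.06 0 0 0 -1;0 0 0.06 0 0 0 -1'
python3 -m handwheel '0 0 0.01 0 0 0 -1;0 0 0.02 0 0 0 -1;0 0 0.03 0 0 0 -1;0 0 0.03 0 0 0 -1'
python3 j.py
```

```text
time: 15.07
tool_pos: [537.2, -146.6, 91.7]
tcp_rot: [-3.141, 0.003, -0.177]
contact_force: [0.5, 1.0, -3.2]
grip_width: 23.7
finger_force: 30.0
time: 15.4
tool_pos: [539.1, -147.4, 87.8]
tcp_rot: [3.141, -0.003, -0.179]
contact_force: [0.3, -0.2, -0.2]
grip_width: 23.8
finger_force: 30.0
time: 15.73
tool_pos: [539.0, -147.4, 84.6]
tcp_rot: [3.141, -0.003, -0.179]
contact_force: [2.3, -0.6, 5.2]
grip_width: 23.6
finger_force: 30.0
jig rel bed_mid [  1.24964472 -52.47104566] [ 539.03558616 -147.44703068   84.58281833] [ 3.14078640e+00 -2.72531362e-03 -1.79015224e-01] [ 2.31497985 -0.55359451  5.15185372] [-0.17441392 -0.27055249 -0.01278619]
```

Run:
```python
from h import *
p=cap('side','s6.png'); a=cv2.imread('pics/s6.png')[150:300,240:440]; cv2.imwrite('pics/s6c.png',cv2.resize(a,None,fx=3,fy=3,interpolation=cv2.INTER_CUBIC))
```

```text
(no output)
```

View pics/s6c.png

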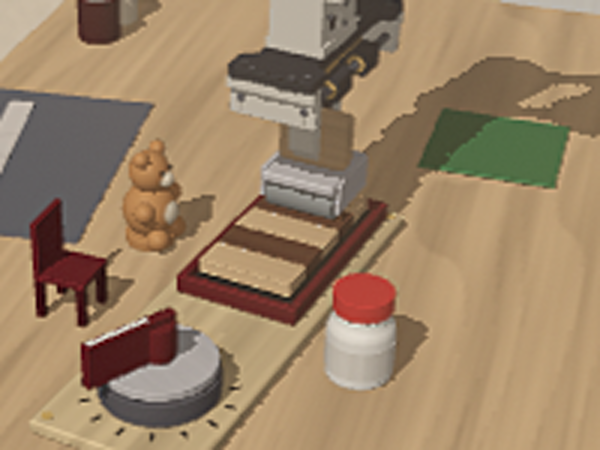

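The side view shows the roller standing square on the far planks (315,190), inside the frame, with the dial still at four clicks. The press is about 8 N now. I'll go down a little more and start rolling.

```bash
python3 -m handwheel '-0.01 0 0.02 0 0 0 -1;-0.01 0 0.04 0 0 0 -1;-0.01 0 0.04 0 0 0 -1'
python3 j.py
python3 -m handwheel '0 -0.02 0.01 0 0 0 -1;0 -0.05 0.01 0 0 0 -1;0 -0.08 0.01 0 0 0 -1;0 -0.11 0.01 0 0 0 -1;0 -0.14 0.01 0 0 0 -1;0 -0.17 0.01 0 0 0 -1;0 -0.2 0.01 0 0 0 -1;0 -0.2 0.01 0 0 0 -1'
python3 j.py
```

```text
time: 16.03
tool_pos: [538.8, -147.4, 80.8]
tcp_rot: [3.141, -0.004, -0.179]
contact_force: [3.9, -0.3, 6.2]
grip_width: 23.8
finger_force: 30.0
jig rel bed_mid [  0.98139442 -52.4684987 ] [ 538.77212577 -147.39650014   80.77332101] [ 3.1407083 -0.0044732 -0.1791091] [ 3.87948635 -0.34205248  6.23905007] [-0.11390454 -0.55811418 -0.01158132]
time: 16.7
tool_pos: [542.3, -127.3, 80.1]
tcp_rot: [3.141, -0.004, -0.179]
contact_force: [2.1, -0.2, 7.2]
grip_width: 23.8
finger_force: 30.0
jig rel bed_mid [  0.90428039 -32.07208774] [ 542.34781837 -127.31581417   80.10412751] [ 3.14086897 -0.00438771 -0.17873822] [ 2.14778016 -0.19649442  7.16128417] [ 0.11586477 -0.5227246  -0.01007674]
```

```bash
for k in 1; do python3 -m handwheel '0 -0.04 0.015 0 0 0 -1;0 -0.08 0.015 0 0 0 -1;0 -0.12 0.015 0 0 0 -1;0 -0.16 0.015 0 0 0 -1;0 -0.2 0.015 0 0 0 -1;0 -0.24 0.015 0 0 0 -1;0 -0.28 0.015 0 0 0 -1'; python3 j.py
python3 -m handwheel '0 -0.04 0 0 0 0 -1;0 -0.08 0 0 0 0 -1;0 -0.12 0 0 0 0 -1;0 -0.16 0 0 0 0 -1;0 -0.2 0 0 0 0 -1;0 -0.24 0 0 0 0 -1;0 -0.28 0 0 0 0 -1'; python3 j.py
python3 -m handwheel '0 -0.04 0 0 0 0 -1;0 -0.08 0 0 0 0 -1;0 -0.12 0 0 0 0 -1;0 -0.16 0 0 0 0 -1;0 -0.2 0 0 0 0 -1;0 -0.24 0 0 0 0 -1;0 -0.28 0 0 0 0 -1;0 -0.28 0 0 0 0 -1'; python3 j.py; done | grep jig
```

```text
jig rel bed_mid [ 0.81060232 -4.86948716] [ 547.12572377 -100.53593602   78.91051342] [ 3.13984828 -0.00433225 -0.17882032] [ 0.43458299 -2.89190779  9.39012985] [-0.28870691 -0.21222459  0.07892155]
jig rel bed_mid [ 0.65703875 23.02700329] [551.96893801 -73.06265742  78.85962196] [ 3.13946347 -0.00400468 -0.1783863 ] [ 0.41380117 -4.72881905  8.8907929 ] [-0.78301767  0.05558972  0.0429776 ]
jig rel bed_mid [ 0.4424402  52.31828571] [557.00181237 -44.20619447  78.74822479] [ 3.14130682 -0.00371026 -0.17825586] [1.47035781 0.26574163 9.13013304] [ 0.0299434  -0.09253056  0.02756677]
```

Press held at about 12 N, even along the row. One return pass makes sure, and brings it back toward the mat.

```bash
for k in 1; do python3 -m handwheel '0 0 0.01 0 0 0 -1;0 0.05 0.01 0 0 0 -1;0 0.1 0.01 0 0 0 -1;0 0.15 0.01 0 0 0 -1;0 0.2 0.01 0 0 0 -1;0 0.25 0.01 0 0 0 -1;0 0.3 0.01 0 0 0 -1;0 0.35 0.01 0 0 0 -1'; python3 j.py
python3 -m handwheel '0 0.05 0 0 0 0 -1;0 0.1 0 0 0 0 -1;0 0.15 0 0 0 0 -1;0 0.2 0 0 0 0 -1;0 0.25 0 0 0 0 -1;0 0.3 0 0 0 0 -1;0 0.35 0 0 0 0 -1;0 0.4 0 0 0 0 -1'; python3 j.py
python3 -m handwheel '0 0.05 0 0 0 0 -1;0 0.1 0 0 0 0 -1;0 0.15 0 0 0 0 -1;0 0.2 0 0 0 0 -1;0 0.25 0 0 0 0 -1;0 0.31 0 0 0 0 -1;0 0.31 0 0 0 0 -1'; python3 j.py; done | grep jig
python3 -m handwheel '0 0 -0.1 0 0 0 -1;0 0 -0.25 0 0 0 -1;0 0 -0.5 0 0 0 -1;0 0 -0.8 0 0 0 -1;0 0 -0.8 0 0 0 -1'
python3 j.py
```

```text
jig rel bed_mid [ 0.65295178 16.76950095] [550.84463909 -79.21832994  78.03140431] [ 3.14150359 -0.0041616  -0.17889928] [ 0.8882589   1.07040678 11.31258216] [ 0.16167305 -0.1312779  -0.0259051 ]
jig rel bed_mid [  0.76038212 -23.24987905] [ 543.78568123 -118.61037775   78.02850228] [ 3.14150182 -0.00428594 -0.17921284] [ 0.68706918  1.03606611 11.02248523] [ 0.38818397 -0.24322115 -0.04263312]
jig rel bed_mid [  0.83442368 -55.15001707] [ 538.14745844 -150.00838297   78.0087004 ] [ 3.14068854 -0.00431821 -0.17981041] [ 0.6274313  -0.98618883 11.03925453] [ 0.06027019 -0.23286418 -0.0923932 ]
time: 20.87
tool_pos: [538.7, -149.4, 161.1]
tcp_rot: [3.14, -0.007, -0.179]
contact_force: [1.4, -0.5, -1.9]
grip_width: 23.9
finger_force: 30.0
jig rel bed_mid [  1.30425966 -54.46309585] [ 538.73268282 -149.4166744   161.05100059] [ 3.13992581 -0.00701481 -0.17876201] [ 1.40027708 -0.48298582 -1.92032193] [-0.06350347 -0.10795519  0.01435311]
```

```bash
python3 -m handwheel '-0.1 0.26 0 0 0 0 -1;-0.2 0.53 0 0 0 0 -1;-0.303 0.79 0 0 0 0 -1'
python3 -m handwheel '-0.1 0.26 0 0 0 0 -1;-0.2 0.53 0 0 0 0 -1;-0.303 0.79 0 0 0 0 -1'
python3 -m handwheel '-0.1 0.26 0 0 0 0 -1;-0.2 0.53 0 0 0 0 -1;-0.303 0.79 0 0 0 0 -1;-0.303 0.79 0 0 0 0 -1'
python3 -m handwheel '0 0 0.3 0 0 0 -1;0 0 0.6 0 0 0 -1;0 0 0.8 0 0 0 -1;0 0 0.9 0 0 0 -1;0 0 0.95 0 0 0 -1;0 0 0.95 0 0 0 -1'
python3 j.py
python3 - <<'E'
from h import *
p=cap('top','t7.png'); a=cv2.imread('pics/t7.png')[160:360,240:540]; cv2.imwrite('pics/t7c.png',cv2.resize(a,None,fx=2.5,fy=2.5,interpolation=cv2.INTER_CUBIC))
E
```

```text
time: 21.12
tool_pos: [491.5, -220.9, 155.1]
tcp_rot: [-3.141, 0.003, -0.177]
contact_force: [0.2, 0.0, -3.1]
grip_width: 23.8
finger_force: 30.0
time: 21.37
tool_pos: [447.4, -293.7, 154.9]
tcp_rot: [-3.14, 0.003, -0.179]
contact_force: [0.2, -0.6, -4.2]
grip_width: 24.0
finger_force: 30.0
time: 21.7
tool_pos: [402.1, -369.0, 154.9]
tcp_rot: [3.141, 0.003, -0.183]
contact_force: [0.7, -0.6, -3.1]
grip_width: 23.9
finger_force: 30.0
time: 22.2
tool_pos: [404.8, -365.0, 60.2]
tcp_rot: [-3.14, 0.002, -0.179]
contact_force: [0.8, 0.6, -2.4]
grip_width: 23.8
finger_force: 30.0
jig rel bed_mid [ -91.82261025 -290.57832547] [ 404.83879039 -365.04469003   60.2229141 ] [-3.14010318e+00  1.83321789e-03 -1.78703375e-01] [ 0.77690244  0.55904741 -2.38852848] [ 0.02396261  0.0931146  -0.01858244]
```

View pics/t7c.png

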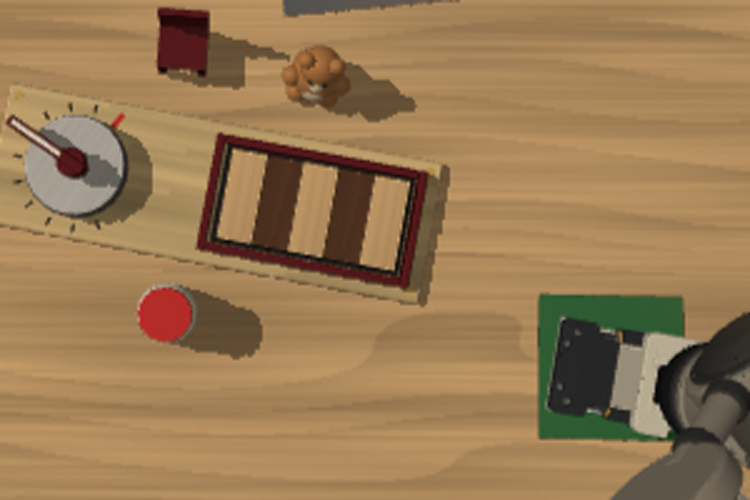

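The top view shows the dial still on tick 4 (10,120), the bystanders in place, the planks level, and the gripper over the mat (610,370). Lower gently until it touches.

```bash
python3 -m handwheel '0 0 0.04 0 0 0 -1;0 0 0.08 0 0 0 -1;0 0 0.09 0 0 0 -1;0 0 0.09 0 0 0 -1'
python3 -m handwheel '0 0 0.005 0 0 0 -1;0 0 0.01 0 0 0 -1;0 0 0.01 0 0 0 -1'
```

```text
time: 22.58
tool_pos: [405.1, -365.8, 52.4]
tcp_rot: [3.141, -0.0, -0.179]
contact_force: [-0.1, -0.1, -2.9]
grip_width: 23.7
finger_force: 30.0
time: 22.83
tool_pos: [405.2, -365.8, 51.4]
tcp_rot: [3.141, -0.0, -0.179]
contact_force: [-0.7, 0.7, -3.4]
grip_width: 23.6
finger_force: 30.0
```

```bash
python3 -m handwheel '0 0 0.005 0 0 0 -1;0 0 0.01 0 0 0 -1;0 0 0.015 0 0 0 -1;0 0 0.015 0 0 0 -1'
```

```text
time: 23.17
tool_pos: [405.2, -366.1, 50.7]
tcp_rot: [3.141, -0.001, -0.179]
contact_force: [-2.4, 1.1, 4.3]
grip_width: 23.9
finger_force: 30.0
```

Touching the mat. Release, rise and check.

```bash
python3 -m handwheel '0 0 -0.005 0 0 0 -1;0 0 -0.005 0 0 0 0;0 0 -0.005 0 0 0 1;0 0 -0.005 0 0 0 1;0 0 -0.005 0 0 0 1;0 0 -0.005 0 0 0 1;0 0 -0.005 0 0 0 1;0 0 -0.005 0 0 0 1'
python3 -m handwheel '0 0 0 0 0 0 1;0 0 0 0 0 0 1;0 0 -0.2 0 0 0 1;0 0 -0.4 0 0 0 1;0 0 -0.7 0 0 0 1;0 0 -1 0 0 0 1;0 0 -1 0 0 0 1'
python3 -m handwheel '-0.2 -0.3 -0.2 0 0 0 1;-0.2 -0.6 -0.5 0 0 0 1;-0.2 -1 -0.5 0 0 0 1;-0.2 -1 -0.5 0 0 0 1;-0.2 -1 -0.5 0 0 0 1'
python3 -m handwheel '0 -0.4 0 0 0 0 1;0 -0.8 0 0 0 0 1;0 -1 0 0 0 0 1;0 -1 0 0 0 0 1'
python3 rol.py top t8.png
python3 - <<'E'
from h import *
a=cv2.imread('pics/t8.png')[150:370,130:530]; cv2.imwrite('pics/t8c.png',cv2.resize(a,None,fx=2,fy=2,interpolation=cv2.INTER_CUBIC))
p=cap('top')
for t,z in [('tin',50),('bear',50),('glue',60),('chair',40)]: print(t,ray(p,viewer.recognise(t,p)[0]['centre'],z).round())
E
```

```text
time: 23.83
tool_pos: [405.1, -365.8, 50.2]
tcp_rot: [3.142, -0.0, -0.179]
contact_force: [-0.1, -0.4, 0.5]
grip_width: 65.8
finger_force: 0.0
time: 24.42
tool_pos: [407.2, -368.1, 156.0]
tcp_rot: [3.135, -0.008, -0.179]
contact_force: [-0.0, -1.3, 0.4]
grip_width: 91.7
finger_force: 0.0
time: 24.83
tool_pos: [403.5, -262.4, 200.6]
tcp_rot: [3.141, -0.001, -0.176]
contact_force: [-0.4, -0.0, 0.1]
grip_width: 91.6
finger_force: 0.0
time: 25.17
tool_pos: [421.0, -163.1, 199.6]
tcp_rot: [-3.14, 0.001, -0.177]
contact_force: [-0.6, -0.5, 0.6]
grip_width: 91.6
finger_force: 0.0
wood 250 ((418.7276306152344, -362.984619140625), (34.84474563598633, 35.837791442871094), 79.90043640136719) [ 420.2856  -364.25836]
plate 566 ((420.17803955078125, -368.68438720703125), (77.53448486328125, 46.3297004699707), 80.05550384521484)
mat 975 ((428.3318176269531, -367.130859375), (126.27015686035156, 88.75831604003906), 89.19035339355469)
tin [403. 347.  50.]Traceback (most recent call last):
  File "<stdin>", line 4, in <module>
IndexError: list index out of range
```

View pics/t8c.png

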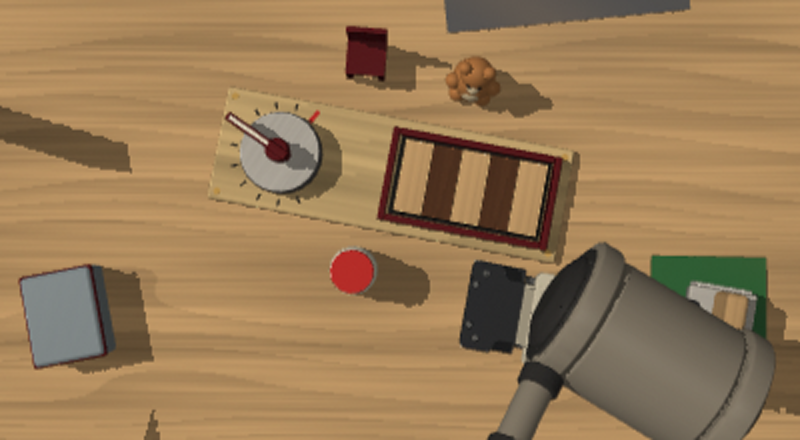

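The view shows the roller standing on the mat (735,305), partly hidden by the arm, the dial on tick 4, the planks even, and all bystanders where they were. The return pass ran at a steady height and force, so the planks are down.

```bash
python3 -c "
from plant import bot
print(bot.close_job())"
```

```text
the job is handed in; nothing more can be done
None
```

I handed the job in at about 25 s with the dial turned to its stop and set back four clicks, all five planks rolled down at about 10 to 14 N, and the roller back on its mat; no result came back, and the planks being fully down is inferred from the steady height and force on the return pass.

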